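# Unfold the vice crank and close the jaw on the shell ring

### The arm

A 6-joint arm with a two-finger parallel gripper is mounted at the origin on the work surface. World frame = base frame: x ahead of the robot, y to its left, z up, the work surface at z = 0. Lengths are in m, angles in rad, forces in N, time in s.
With the tool pointing down it reaches from about 0.275 to 0.725 m from the base axis. Payload 15.9 kg.
Tool frame: the origin (TCP) lies midway between the tips of the shut fingers; the grasp point (between the pads) lies env.grasp_offset behind it (env.grasp_offset is the distance from the TCP to the grasp point, in m); z points along the fingers, y is the direction in which the jaws open and shut (so a half turn about z gives the same grasp; the last joint's range is limited). The gripper opens to 85 mm and grips with 20 to 120 N. Pads are 22 mm wide; open, the fingers measure 114 mm over their backs; the gripper's body (76 mm by 85 mm) begins 54 mm behind the grasp point. The pads swing forward as they close: fully open they stand 13 mm farther back than shut.
Start: joints at [1.118, 0.213, -0.034, 1.323, 0, 1.571], TCP at [0.219, 0.45, 0.231] pointing down, gripper open.
Joint ranges: [-2.98, 2.98], [-0.74, 1.72], [-1.14, 1.35], [-2.1, 2.04], [-1.57, 1.44], [-3.14, 3.14]. Speed limits (rad/s): [1.89, 1.89, 2.39, 2.57, 3.14, 3.14].

### API

Orientations are given as a 3x3 rotation matrix whose columns are the frame's x, y, z axes.
In Python, from bench import env gives the robot as it stands. The module is installed in compiled form; this text tells all that it offers.
- The arm moves only by the shell command python3 -m pendant 'ROWS' [FORCE]. ROWS is JSON, a list of rows, each an object of numbers: "x", "y", "z": the shift along the tool's x, y, z in mm; "ax", "ay", "az": the turn, a rotation vector about the tool's x, y, z in degrees; "grip": the finger opening in mm, from 0 to 85.4. In form: [{"x": .., "y": .., "z": .., "ax": .., "ay": .., "az": .., "grip": ..}, ...]. A call has 1 to 12 rows; each row shifts and turns the pose as measured when the row begins, along the tool's axes as they then stand; what a row does not reach is not made up. A row lasts 1/8 s, in which the tool goes at most 62.5 mm and 10.7 degrees, less where a joint would pass 70% of its speed; a pose out of reach is approached as far as the arm can. A call with a gripper value outside its range is refused whole. The fingers move at their own pace and stop on an object; FORCE is the grip in N (left out, the last holds). Time passes only in rows, so rows that do not move let the fingers close. It gives the time, the measured TCP pose, the force and the opening at its end, in the units of the state.
- env.state(): the state, without advancing time (a new reading comes with each control period).
- env.grab_frame(name): name is "side" or "top"; returns (picture, depth): 480x640x3 uint8, blue, green, red; 480x640 float32, m along the optical axis (not along the pixel's ray), 0 where there is no reading.
- env.get_calibration(name): a dict with "fov_y" (degrees; the focal length in pixels is half the picture's height over the tangent of half this angle, whatever the lens; pixels are square), "cx", "cy" (the principal point, pixels), "k1" (the pictures are not rectified: a ray, as slopes to the right and down, at radius r is drawn at 1 + k1 r^2 times it, then the intrinsics apply), "origin" and "rotation" of the camera in the world. Camera axes: x right, y down, z forward; pixel columns grow to the right and rows downward; lengths in m; the calibration is good to about 2 mm. A picture is of the moment at which its call begins. get_calibration takes no time and is no camera call.
- env.hand_in(): hands the job in, once; it reports no verdict.
The state is a dict: "clock": time; "qpos": joint angles; "joint_velocities": joint speeds; "tau": joint torques, N m; "ee_pos": TCP position; "eef_rot": TCP orientation; "wrist_force": force on the tool from outside, world axes, zero at the start; "torque": the same for the moment, N m; "grip_width": finger opening in m.
Only numpy, scipy, OpenCV 4.12 (cv2) and the standard library are available. Lean on these libraries where they do the work, as an engineer would, in place of code of your own. Each camera call takes 0.05 s, during which the arm holds its last target.

### The job

Clamp the shell ring in the small bench vice: first swing the vice's folded crank handle up off its arm until it stands fully upright, and only then turn the crank clockwise (seen from above) until the jaw is closed on the ring and the crank stops. Leave the handle upright, and leave the crank of the polishing wheel next to it as it is.

Things in the scene. Friction and masses are not known exactly. Their poses are not given: they have to be found in the camera images.
- vice_hinge (a point): Hinge pin of the folding handle at the outer end of the steel crank arm (16 mm wide) of the vice: grey gearbox 58 mm high, 80 mm wide jaws, pale shell ring 60 mm across between them. Point: pin's middle, 110 mm above the table, 17 mm over the arm's top, 46 mm or more over the gearbox. x: level, outwards along the arm; z: up; y: along the pin. The crank's upright spindle is 85 mm away towards -x.
- vice_handle (a joint): Handle angle, rad: 0 folded flat over the arm, pointing from the hinge to the spindle; 1.57 upright, at its stop. Starts 0 to 0.2. Steel rod with a wooden ball 28 mm across at its free end, the ball's centre 62 mm from the pin; the ball spins freely on the rod. Stiff hinge (1.5 N at the ball), stays where left. The ball can be pinched from above, fingers either side of the arm, and led up the arc.
- vice_crank (a joint): Angle of the vice's crank about its upright spindle, rad, growing clockwise seen from above; the hinge runs round a level circle of radius 85 mm. Starts 0 to 0.35; hard stop at 2.1, where the jaw bears on the ring (12 mm of jaw travel a radian). Takes 2 N at the handle and stays where left. Keep it below 0.7 until the handle is up.
- lap_grip (a point): Leave as it is: centre of the wooden ball on the folded handle, 62 mm from its hinge, of the polishing wheel, the other machine. It has the same gearbox, crank and handle as the vice but drives a flat round wheel 144 mm across and has no jaws. x runs along the handle from the ball to its hinge.

How it is judged:
On the way, in this order (a step that is already met when the one before it is completed fails the run):
1. the vice's handle stands upright (within 0.2 rad of its stop) and the crank has not yet been turned (value of joint vice_handle above 1.37 rad and value of joint vice_crank below 0.7 rad), for 0.1 s.
2. with the handle upright, the crank is turned clockwise to its stop (within 0.2 rad) (value of joint vice_crank above 1.9 rad and value of joint vice_handle above 1.2 rad), for 0.1 s.
At the end, for the whole second after the job is handed in: The vice's crank is at rest within 0.2 rad (11 degrees) of its stop with the jaw closed on the ring, its handle is upright within 0.2 rad, and the polishing wheel's handle is within 20 mm of where it was (value of joint vice_crank above 1.9 rad and value of joint vice_handle above 1.37 rad and velocity of joint vice_crank between -0.05 and 0.05 rad/s and distance of lap_grip from where it was at the start of the episode below 0.02 m); the robot touches nothing.
It fails at once if the vice's crank is turned (beyond 0.7 rad) while its handle is not unfolded (below 1.0 rad) (value of joint vice_crank above 0.7 rad and value of joint vice_handle below 1 rad).
It fails at once if the polishing wheel's crank or handle is moved by more than 20 mm (distance of lap_grip from where it was at the start of the episode above 0.02 m).
It also fails if it takes over 43 s, if anything falls off the work surface, if the arm or the gripper's body presses on something with over 40 N, if the wrist force passes 120 N, or if a joint passes its speed limit or range.

## Working session

There is one attempt and no reset: what is moved stays moved. The work goes in short steps, Python scripts to look and compute and a shell command to move; the robot and the scene stay as the last step left them, time stands still between calls to the robot, and variables do not carry over. Pictures are saved under pics/ and viewed, and the job is handed in when it is done.

```bash
mkdir -p pics
cat > h.py <<'E'
import numpy as np,cv2
from bench import env
def ray(name,u,v):
    c=env.get_calibration(name);f=240/np.tan(np.radians(c['fov_y'])/2)
    K=np.array([[f,0,c['cx']],[0,f,c['cy']],[0,0,1.]])
    # cv2 model: radial k1
    p=cv2.undistortPoints(np.array([[[u,v]]],float),K,np.array([c['k1'],0,0,0.]))[0,0]
    return np.array([p[0],p[1],1.]),np.array(c['origin']),np.array(c['rotation'])
def at_z(name,u,v,z):
    r,o,R=ray(name,u,v);d=R@r;return o+d*(z-o[2])/d[2]
def at_d(name,u,v,dep):
    r,o,R=ray(name,u,v);return o+R@(r*dep)
E
python3 - <<'E'
from h import *
for n in('side','top'):
    p,d=env.grab_frame(n);cv2.imwrite(f'pics/{n}0.png',p);np.save(f'{n}0.npy',d);print(n,env.get_calibration(n))
print(env.state(),env.grasp_offset)
E
```

```text
side {'fov_y': 50.3744645860966, 'cx': 319.33758730942577, 'cy': 240.33262153105127, 'k1': -0.04883504345384231, 'origin': array([0.3546846 , 0.56390332, 0.73477667]), 'rotation': array([[-0.97487409, -0.1531929 ,  0.16171718],
       [-0.22272559,  0.68245821, -0.69616385],
       [-0.00371785, -0.71469065, -0.6994308 ]])}
top {'fov_y': 55.64966986549922, 'cx': 322.83239935624033, 'cy': 241.39618542153866, 'k1': -0.07372623425404655, 'origin': array([ 0.3436971 , -0.03089105,  0.81237545]), 'rotation': array([[ 0.00679615, -0.98189143,  0.18932257],
       [-0.99970064, -0.00222131,  0.02436597],
       [-0.0235042 , -0.18943149, -0.98161258]])}
{'clock': 0.1, 'qpos': array([ 1.11796931e+00,  2.13300050e-01, -3.49742460e-02,  1.32349282e+00,
        2.24884467e-05,  1.57081653e+00]), 'joint_velocities': array([-0.00053794, -0.00041091,  0.00266034,  0.00240616, -0.00034086,
       -0.00085507]), 'tau': array([-4.19475100e-04, -6.87253833e+01,  4.87807631e+01,  1.22808458e-02,
       -1.11759852e-05,  2.77803082e-06]), 'ee_pos': array([0.21861873, 0.44934371, 0.23087786]), 'eef_rot': array([[-8.99205001e-01,  4.37527335e-01, -4.44950592e-04],
       [ 4.37527561e-01,  8.99204587e-01, -8.63106742e-04],
       [ 2.24688202e-05, -9.70788046e-04, -9.99999529e-01]]), 'wrist_force': array([-0.34661247,  0.86395145, -1.13534954]), 'torque': array([ 0.01108646, -0.05041805,  0.04317951]), 'grip_width': 0.08490329683627058} 0.0187
```

```bash
ls pics
```

```text
side0.png
top0.png
```

View pics/side0.png

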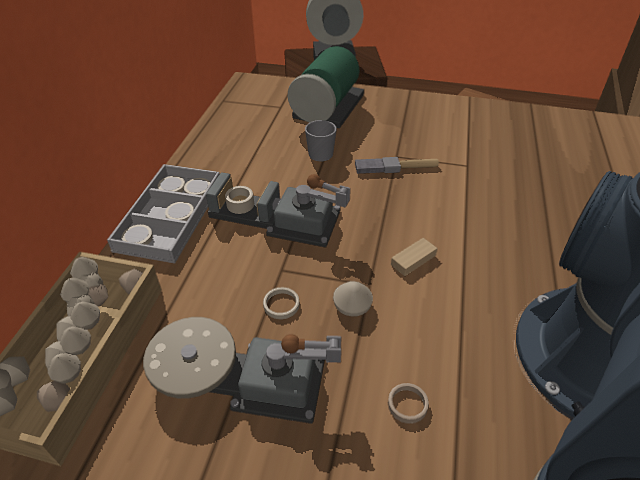

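View pics/top0.png

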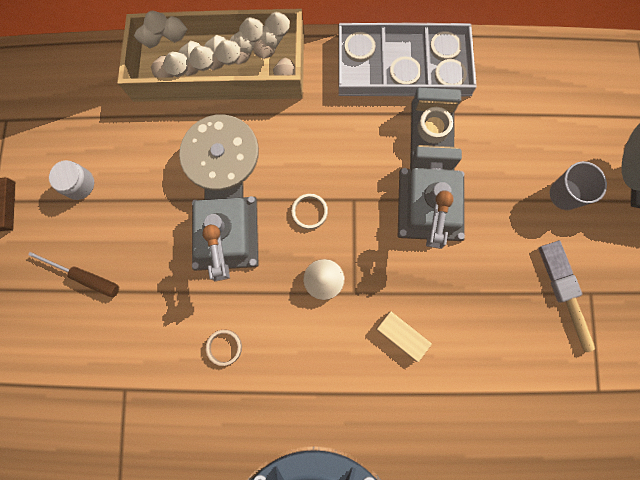

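The top view shows the vice with ball ≈(445,200) and hinge ≈(439,240). The wheel sits at left, with its ball ≈(211,233).

Run:
```python
import cv2
p=cv2.imread('pics/top0.png')[165:265,385:485];cv2.imwrite('pics/tc0.png',cv2.resize(p,(600,600),interpolation=cv2.INTER_CUBIC))
p=cv2.imread('pics/side0.png')[160:250,260:360];cv2.imwrite('pics/sc0.png',cv2.resize(p,(600,540),interpolation=cv2.INTER_CUBIC))
```

```text
(no output)
```

View pics/tc0.png

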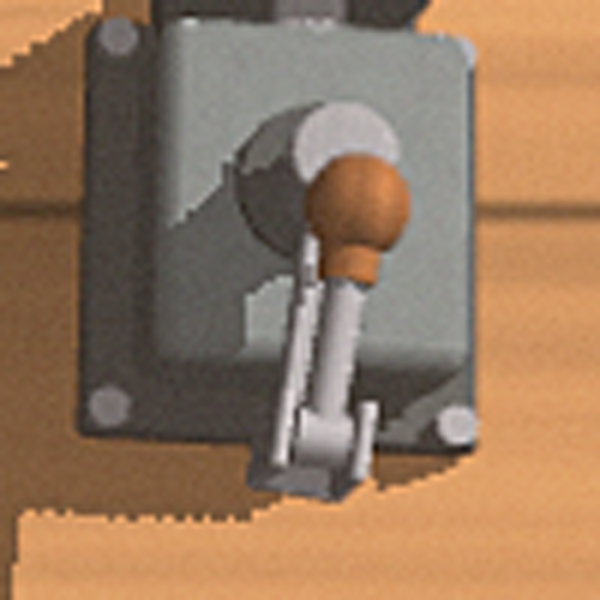

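View pics/sc0.png

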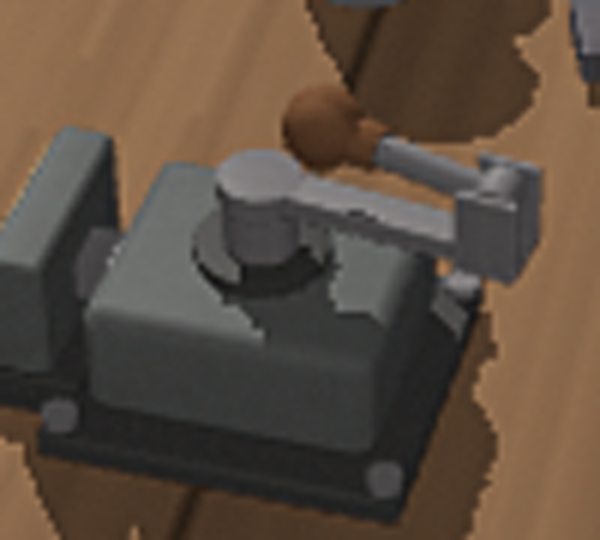

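Run:
```python
from h import *
def tri(a,b):
    r1,o1,R1=ray('top',*a);r2,o2,R2=ray('side',*b);d1=R1@r1;d2=R2@r2
    s=np.linalg.lstsq(np.c_[d1,-d2],o2-o1,rcond=None)[0]
    return (o1+s[0]*d1).round(4),(o2+s[1]*d2).round(4)
hp=at_z('top',439.2,237.8,.110);print('pin',hp,tri((439.2,237.8),(343.3,190.8)),at_z('side',343.3,190.8,.11))
print('ball',tri((444.7,199.2),(313.7,180.8)))
d=np.load('top0.npy');ds=np.load('side0.npy')
print('ball depth top',at_d('top',444.7,199.2,d[199,445]),at_d('side',313.7,180.8,ds[181,314]))
for z in(.093,.1):print('spindle top',at_z('top',442.8,189.7,z))
print(at_d('top',442.8,188,d[187,442]))
# wheel
print('lap ball',at_z('top',211,233,.115),'pin',at_z('top',218,270,.11))
```

```text
pin [ 0.48534267 -0.19663147  0.11      ] (array([ 0.4841, -0.1952,  0.116 ]), array([ 0.4831, -0.1952,  0.1158])) [ 0.48435266 -0.20235518  0.11      ]
ball (array([ 0.5448, -0.2051,  0.1225]), array([ 0.544 , -0.2051,  0.1223]))
ball depth top [ 0.5418436 -0.2025183  0.1325984] [ 0.54159223 -0.19537176  0.13004197]
spindle top [ 0.56963002 -0.21015117  0.093     ]
spindle top [ 0.56743154 -0.20840685  0.1       ]
[ 0.57240472 -0.2101727   0.09347208]
lap ball [0.4913471  0.16376069 0.115     ] pin [0.43306047 0.15084878 0.11      ]
```

Checks: pin–spindle distance is 85.2 mm (given 85), ball height 0.122 m agrees with a handle angle of about 0.2 rad, and ball–pin distance is about 61 mm. The outward arm direction is ~170.7°. Next I travel to above the ball.

```bash
python3 -m pendant '[{"x":-48,"y":-37,"grip":70},{"x":-48,"y":-37},{"x":-48,"y":-37},{"x":-48,"y":-37},{"x":-48,"y":-37},{"x":-48,"y":-37},{"x":-48,"y":-37},{"x":-48,"y":-37},{"x":-48,"y":-37},{"x":-48,"y":-37},{"x":-48,"y":-37},{"x":-48,"y":-37}]' 30
cat >> h.py <<'E'
def to(p,yaw):
    """tool-frame shift (mm) and az (deg) to reach TCP p with tool x at world yaw deg"""
    s=env.state();R=s['eef_rot'];y=np.degrees(np.arctan2(R[1,0],R[0,0]))
    print('t',s['clock'],'shift',(R.T@(np.array(p)-s['ee_pos'])*1000).round(1),'az',round(-((yaw-y+180)%360-180),1),'tilt',np.degrees(R[:2,2]).round(2))
    print('pos',s['ee_pos'].round(4),'q',s['qpos'].round(2),'F',s['wrist_force'].round(1),'w',round(s['grip_width'],4))
E
python3 -c "
from h import *
to([.5455,-.2063,.2],170.7)"
```

```text
t 0.1 shift [-580.8 -446.5   31.3] az -16.6 tilt [-0.03 -0.05]
pos [0.2186 0.4493 0.2309] q [ 1.12  0.21 -0.03  1.32  0.    1.57] F [-0.3  0.9 -1.1] w 0.0849schema error: expected keys x, y, z, ax, ay, az, grip
```

```bash
python3 -m pendant '[{"x":-48,"y":-37,"z":0,"ax":0,"ay":0,"az":0,"grip":70},{"x":-48,"y":-37,"z":0,"ax":0,"ay":0,"az":0,"grip":70},{"x":-48,"y":-37,"z":0,"ax":0,"ay":0,"az":0,"grip":70},{"x":-48,"y":-37,"z":0,"ax":0,"ay":0,"az":0,"grip":70},{"x":-48,"y":-37,"z":0,"ax":0,"ay":0,"az":0,"grip":70},{"x":-48,"y":-37,"z":0,"ax":0,"ay":0,"az":0,"grip":70},{"x":-48,"y":-37,"z":0,"ax":0,"ay":0,"az":0,"grip":70},{"x":-48,"y":-37,"z":0,"ax":0,"ay":0,"az":0,"grip":70},{"x":-48,"y":-37,"z":0,"ax":0,"ay":0,"az":0,"grip":70},{"x":-48,"y":-37,"z":0,"ax":0,"ay":0,"az":0,"grip":70}]' 30
python3 -c "
from h import *
to([.5455,-.2063,.2],170.7)"
```

```text
clock: 1.35
ee_pos: [0.4941, -0.1071, 0.2296]
eef_rot: [[-0.902, 0.431, -0.001], [0.431, 0.902, -0.002], [0.0, -0.002, -1.0]]
wrist_force: [1.7, 1.0, 0.4]
grip_width: 0.0699
t 1.35 shift [-89.2 -67.3  29.7] az -16.2 tilt [-0.06 -0.1 ]
pos [ 0.4941 -0.1071  0.2296] q [-0.21  0.23 -0.02  1.32 -0.    0.23] F [1.7 1.  0.4] w 0.0699
```

```bash
python3 -m pendant '[{"x":-45,"y":-34,"z":0,"ax":0,"ay":0,"az":0,"grip":70},{"x":-44,"y":-33,"z":0,"ax":0,"ay":0,"az":0,"grip":70},{"x":0,"y":0,"z":10,"ax":0,"ay":0,"az":-8,"grip":70},{"x":0,"y":0,"z":10,"ax":0,"ay":0,"az":-8,"grip":70},{"x":0,"y":0,"z":0,"ax":0,"ay":0,"az":0,"grip":70}]'
python3 - <<'E'
from h import *
to([.5455,-.2063,.104],170.7)
for n in('side','top'):
    p,d=env.grab_frame(n);cv2.imwrite(f'pics/{n}1.png',p)
E
```

```text
clock: 1.98
ee_pos: [0.5466, -0.2142, 0.2059]
eef_rot: [[-0.986, 0.165, -0.005], [0.165, 0.986, -0.0], [0.005, -0.001, -1.0]]
wrist_force: [0.4, -0.6, 1.2]
grip_width: 0.07
t 1.975 shift [  1.8   7.8 101.9] az -0.2 tilt [-0.29 -0.03]
pos [ 0.5466 -0.2142  0.2059] q [-0.37  0.41  0.17  1.34 -0.   -0.21] F [ 0.4 -0.6  1.2] w 0.07
```

View pics/side1.png

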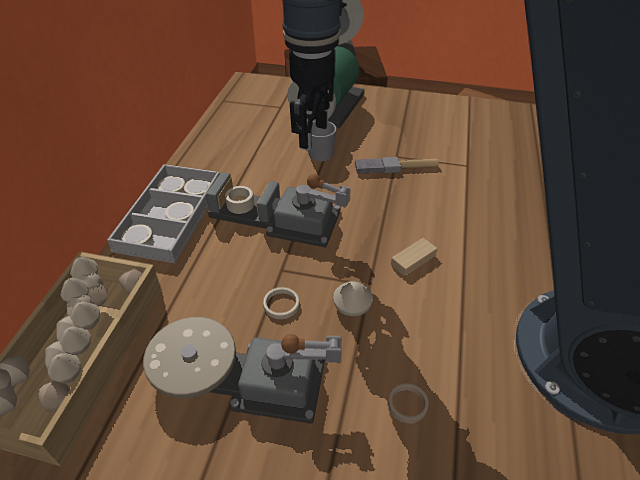

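The side view shows the gripper above the vice, with nothing disturbed. Descending with the y correction.

```bash
python3 -m pendant '[{"x":2,"y":8,"z":30,"ax":0,"ay":0,"az":0,"grip":70},{"x":0,"y":0,"z":25,"ax":0,"ay":0,"az":0,"grip":60},{"x":0,"y":0,"z":20,"ax":0,"ay":0,"az":0,"grip":60},{"x":0,"y":0,"z":0,"ax":0,"ay":0,"az":0,"grip":60}]'
python3 - <<'E'
from h import *
to([.5455,-.2063,.104],170.7)
p,d=env.grab_frame('side');cv2.imwrite('pics/s2.png',cv2.resize(p[110:250,230:390],(800,700)[:2] if 0 else (640,560),interpolation=cv2.INTER_CUBIC))
E
```

```text
clock: 2.58
ee_pos: [0.5473, -0.205, 0.1329]
eef_rot: [[-0.984, 0.177, 0.0], [0.177, 0.984, -0.002], [-0.001, -0.002, -1.0]]
wrist_force: [0.1, -0.3, 0.9]
grip_width: 0.0602
t 2.575 shift [ 1.6 -1.5 29. ] az -0.9 tilt [ 0.02 -0.14]
pos [ 0.5473 -0.205   0.1329] q [-0.36  0.42  0.    1.15 -0.   -0.18] F [ 0.1 -0.3  0.9] w 0.0602
```

View pics/s2.png

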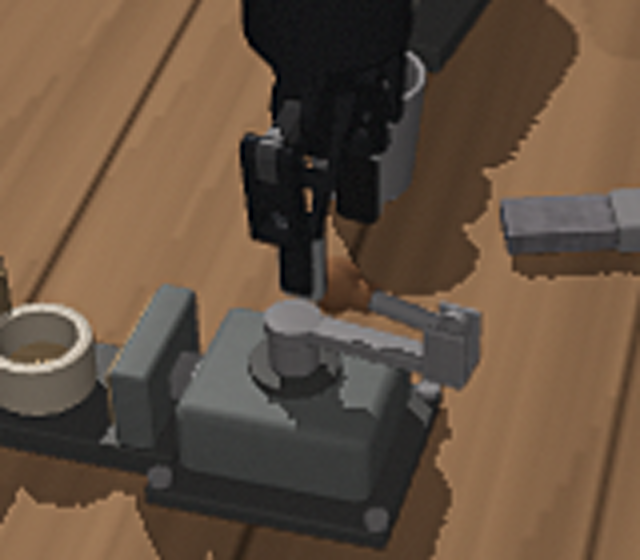

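The side crop shows the fingers straddling the ball. I'll lower the rest of the way and close.

```bash
python3 -m pendant '[{"x":1.5,"y":-1.5,"z":16,"ax":0,"ay":0,"az":0,"grip":60},{"x":0,"y":0,"z":12,"ax":0,"ay":0,"az":0,"grip":60},{"x":0,"y":0,"z":0,"ax":0,"ay":0,"az":0,"grip":40},{"x":0,"y":0,"z":0,"ax":0,"ay":0,"az":0,"grip":20},{"x":0,"y":0,"z":0,"ax":0,"ay":0,"az":0,"grip":20},{"x":0,"y":0,"z":0,"ax":0,"ay":0,"az":0,"grip":20}]' 30
python3 - <<'E'
from h import *
to([.5455,-.2063,.104],170.7)
p,d=env.grab_frame('side');cv2.imwrite('pics/s3.png',cv2.resize(p[110:250,230:390],(640,560),interpolation=cv2.INTER_CUBIC))
# arc plan: ball target wrt current angle
E
```

```text
clock: 3.38
ee_pos: [0.5473, -0.2066, 0.1066]
eef_rot: [[-0.984, 0.178, 0.005], [0.178, 0.984, -0.003], [-0.005, -0.002, -1.0]]
wrist_force: [-0.8, 1.4, -1.9]
grip_width: 0.0259
t 3.375 shift [1.9 0.  2.6] az -1.0 tilt [ 0.28 -0.18]
pos [ 0.5473 -0.2066  0.1066] q [-0.36  0.43 -0.05  1.08 -0.   -0.18] F [-0.8  1.4 -1.9] w 0.0259
```

View pics/s3.png

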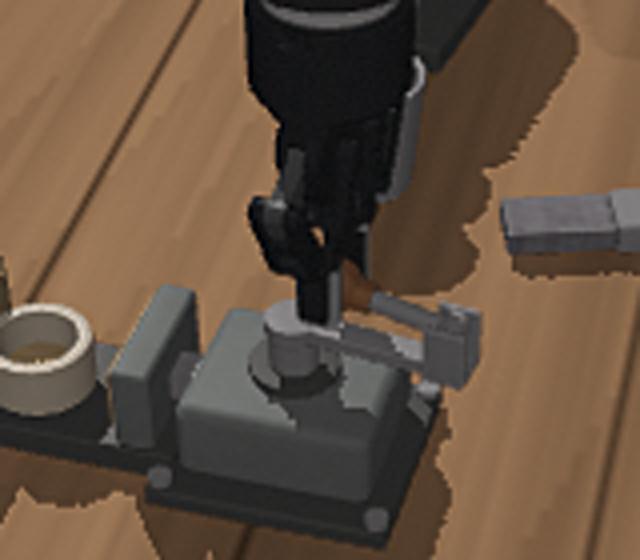

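```bash
python3 -m pendant '[{"x":4,"y":0,"z":-12,"ax":0,"ay":0,"az":0,"grip":20},{"x":6,"y":0,"z":-11,"ax":0,"ay":0,"az":0,"grip":20},{"x":8,"y":0,"z":-9.5,"ax":0,"ay":0,"az":0,"grip":20},{"x":0,"y":0,"z":0,"ax":0,"ay":0,"az":0,"grip":20}]'
python3 - <<'E'
from h import *
# upright target
to([.4855,-.1965,.172-.0187],170.7)
s=env.state();b=s['ee_pos']-s['eef_rot'][:,2]*.0187;v=b-[.4855,-.1965,.11];print('ball',b,np.linalg.norm(v),np.arctan2(v[2],np.hypot(v[0],v[1])))
p,d=env.grab_frame('side');cv2.imwrite('pics/s4.png',cv2.resize(p[110:250,230:390],(640,560),interpolation=cv2.INTER_CUBIC))
E
```

```text
clock: 3.92
ee_pos: [0.5284, -0.2032, 0.1408]
eef_rot: [[-0.984, 0.178, 0.005], [0.178, 0.984, -0.003], [-0.006, -0.002, -1.0]]
wrist_force: [-1.9, 1.5, -2.1]
grip_width: 0.0258
t 3.925 shift [ 43.3  -1.1 -12.8] az -1.0 tilt [ 0.29 -0.19]
pos [ 0.5284 -0.2032  0.1408] q [-0.37  0.37 -0.05  1.14 -0.   -0.19] F [-1.9  1.5 -2.1] w 0.0258
ball [ 0.52828878 -0.20311025  0.15947932] 0.06574783780944199 0.8519438897018139
```

View pics/s4.png

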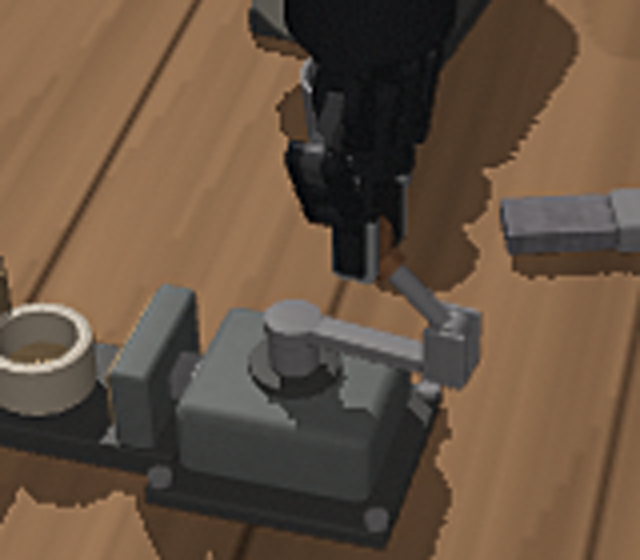

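The handle is following, now at about 0.8 rad. Continuing to the stop.

```bash
python3 -m pendant '[{"x":10,"y":0,"z":-7,"ax":0,"ay":0,"az":0,"grip":20},{"x":11,"y":0,"z":-5,"ax":0,"ay":0,"az":0,"grip":20},{"x":12,"y":0,"z":-3,"ax":0,"ay":0,"az":0,"grip":20},{"x":11,"y":0,"z":-1,"ax":0,"ay":0,"az":0,"grip":20},{"x":2,"y":0,"z":0,"ax":0,"ay":0,"az":0,"grip":20},{"x":0,"y":0,"z":0,"ax":0,"ay":0,"az":0,"grip":20}]'
python3 - <<'E'
from h import *
to([.4855,-.1965,.172-.0187],170.7)
for n,sl in(('side',np.s_[110:250,230:390]),('top',np.s_[150:290,360:520])):
    p,d=env.grab_frame(n);cv2.imwrite(f'pics/{n}5.png',cv2.resize(p[sl],(640,560),interpolation=cv2.INTER_CUBIC))
E
```

```text
clock: 4.72
ee_pos: [0.4815, -0.1949, 0.1571]
eef_rot: [[-0.984, 0.178, 0.008], [0.178, 0.984, -0.004], [-0.008, -0.003, -1.0]]
wrist_force: [2.7, -0.8, -0.8]
grip_width: 0.025
t 4.725 shift [-4.2 -0.8  3.8] az -1.0 tilt [ 0.44 -0.26]
pos [ 0.4815 -0.1949  0.1571] q [-0.38  0.27 -0.15  1.14 -0.   -0.2 ] F [ 2.7 -0.8 -0.8] w 0.025
```

View pics/side5.png

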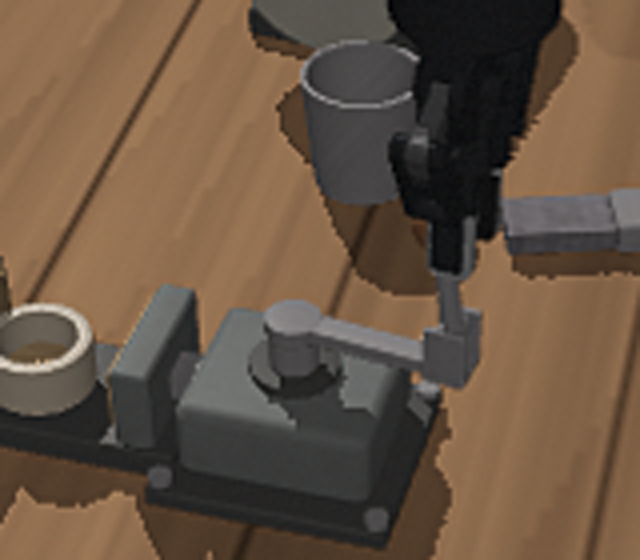

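View pics/top5.png

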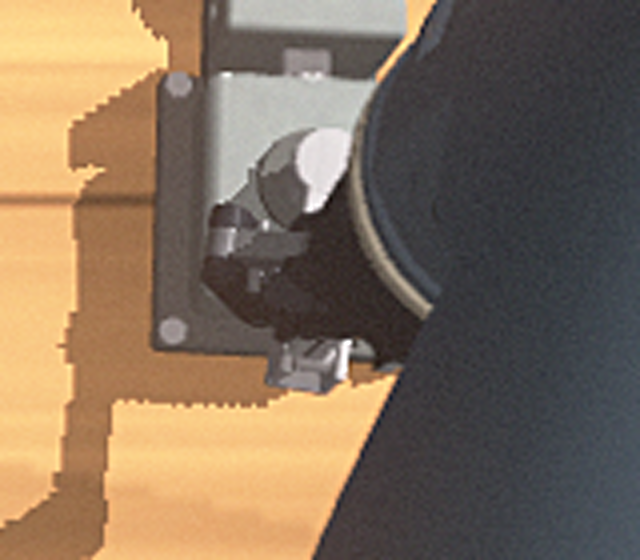

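```bash
python3 -m pendant '[{"x":3,"y":0,"z":0,"ax":0,"ay":0,"az":0,"grip":20},{"x":2,"y":0,"z":0,"ax":0,"ay":0,"az":0,"grip":20}]'
python3 - <<'E'
from h import *
to([.4855,-.1965,.172-.0187],170.7)
c=env.get_calibration('side');f=240/np.tan(np.radians(c['fov_y'])/2);K=np.array([[f,0,c['cx']],[0,f,c['cy']],[0,0,1.]])
R=np.array(c['rotation']).T
P=np.array([[.4855,-.1965,.11],[.4855,-.1965,.14],[.4855,-.1965,.172]])
print((cv2.projectPoints(P,R,-R@c['origin'],K,np.array([c['k1'],0,0,0]))[0][:,0]-[230,110])*4)
p,d=env.grab_frame('side');cv2.imwrite('pics/s6.png',cv2.resize(p[150:220,310:390],(800,700)[:2] if 0 else (640,560),interpolation=cv2.INTER_CUBIC))
E
```

```text
clock: 5.08
ee_pos: [0.477, -0.1941, 0.1569]
eef_rot: [[-0.984, 0.178, 0.008], [0.178, 0.984, -0.004], [-0.008, -0.003, -1.0]]
wrist_force: [2.8, 0.4, -2.2]
grip_width: 0.0252
t 5.075 shift [-8.8 -0.9  3.7] az -1.0 tilt [ 0.44 -0.25]
pos [ 0.477  -0.1941  0.1569] q [-0.39  0.26 -0.16  1.14 -0.   -0.21] F [ 2.8  0.4 -2.2] w 0.0252
[[448.5765751  330.3034215 ]
 [450.29801226 280.95875698]
 [452.21107537 225.95657694]]
```

View pics/s6.png

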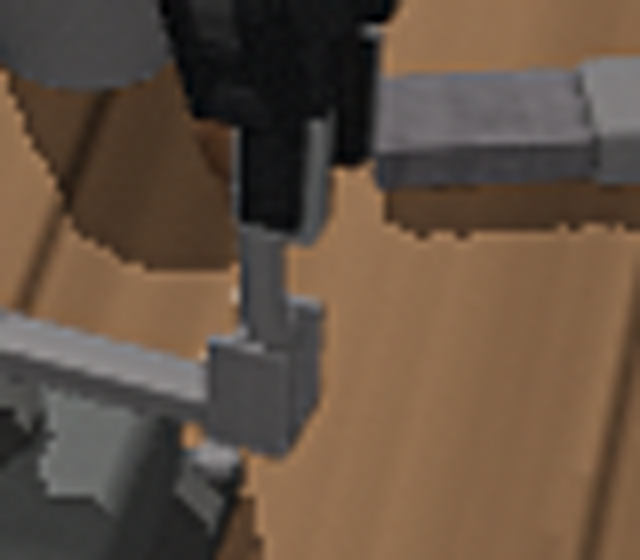

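The handle is nearly upright and the ball has slipped a few mm towards the inner edge of the pads. I'll open the fingers and look at it.

```bash
python3 -m pendant '[{"x":0,"y":0,"z":0,"ax":0,"ay":0,"az":0,"grip":60},{"x":0,"y":0,"z":-20,"ax":0,"ay":0,"az":0,"grip":60},{"x":0,"y":0,"z":-30,"ax":0,"ay":0,"az":0,"grip":60},{"x":0,"y":0,"z":-10,"ax":0,"ay":0,"az":0,"grip":60}]'
python3 - <<'E'
from h import *
to([.4855,-.1965,.172-.0187],170.7)
p,d=env.grab_frame('side');np.save('s7.npy',d);cv2.imwrite('pics/s7.png',cv2.resize(p[150:220,310:390],(640,560),interpolation=cv2.INTER_CUBIC))
E
```

```text
clock: 5.62
ee_pos: [0.4746, -0.1934, 0.2169]
eef_rot: [[-0.984, 0.178, 0.003], [0.178, 0.984, -0.003], [-0.003, -0.003, -1.0]]
wrist_force: [0.5, -0.3, -0.0]
grip_width: 0.06
t 5.625 shift [-11.1  -0.9  63.7] az -1.0 tilt [ 0.17 -0.18]
pos [ 0.4746 -0.1934  0.2169] q [-0.39  0.24 -0.04  1.29 -0.   -0.21] F [ 0.5 -0.3 -0. ] w 0.06
```

View pics/s7.png

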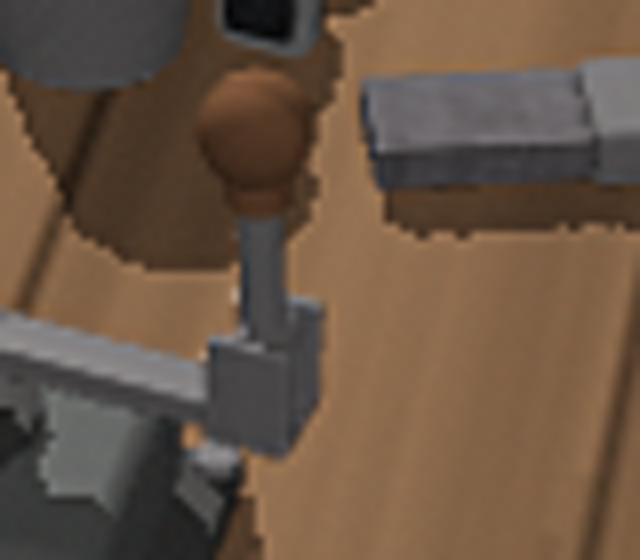

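Run:
```python
from h import *
for z in (.170,.172):print(at_z('side',342,166,z))
print('depth',at_d('side',342,166,np.load('s7.npy')[166,342]))
p,d=env.grab_frame('top');cv2.imwrite('pics/t7.png',cv2.resize(p[165:265,385:485],(600,600),interpolation=cv2.INTER_CUBIC))
```

```text
[ 0.48816718 -0.20027711  0.17      ]
[ 0.48769449 -0.19757098  0.172     ]
depth [ 0.48630365 -0.18960852  0.17788475]
```

View pics/t7.png

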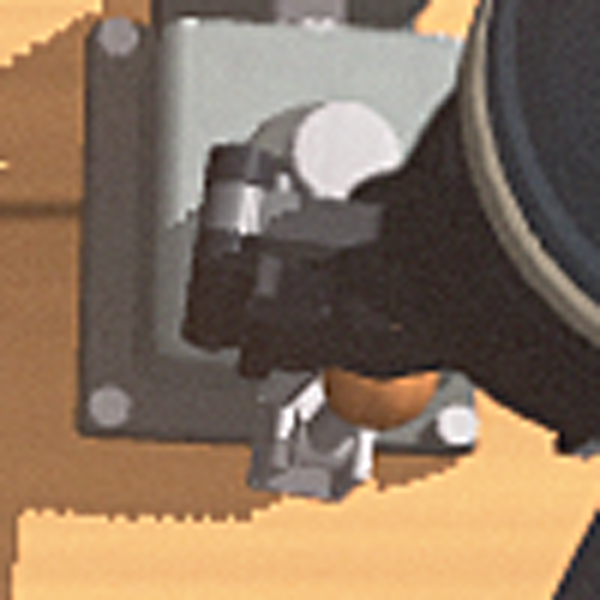

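Run:
```python
from h import *
print(at_z('top',448.7,226.8,.172))
to([.4872,-.1974,.152],170.7)
```

```text
[ 0.48905773 -0.1964508   0.172     ]
t 5.725 shift [-13.   -1.6  64.2] az -1.0 tilt [ 0.15 -0.17]
pos [ 0.4745 -0.1933  0.2161] q [-0.39  0.24 -0.04  1.29 -0.   -0.21] F [ 0.2  0.4 -1.2] w 0.0601
```

```bash
python3 -m pendant '[{"x":-13,"y":-1,"z":0,"ax":0,"ay":0,"az":-1,"grip":60},{"x":0,"y":0,"z":22,"ax":0,"ay":0,"az":0,"grip":60},{"x":0,"y":0,"z":22,"ax":0,"ay":0,"az":0,"grip":60},{"x":0,"y":0,"z":18,"ax":0,"ay":0,"az":0,"grip":60}]'
python3 -c "
from h import *
to([.4872,-.1974,.152],170.7)"
```

```text
clock: 6.22
ee_pos: [0.4893, -0.1973, 0.1494]
eef_rot: [[-0.988, 0.158, 0.001], [0.158, 0.988, -0.002], [-0.001, -0.002, -1.0]]
wrist_force: [0.6, -0.5, 0.7]
grip_width: 0.0605
t 6.225 shift [ 2.1 -0.5 -2.6] az 0.2 tilt [ 0.04 -0.13]
pos [ 0.4893 -0.1973  0.1494] q [-0.38  0.3  -0.13  1.14 -0.   -0.22] F [ 0.6 -0.5  0.7] w 0.0605
```

```bash
python3 -m pendant '[{"x":1,"y":0,"z":0,"ax":0,"ay":0,"az":0,"grip":20},{"x":0,"y":0,"z":0,"ax":0,"ay":0,"az":0,"grip":20},{"x":0,"y":0,"z":0,"ax":0,"ay":0,"az":0,"grip":20},{"x":2,"y":0,"z":0,"ax":0,"ay":0,"az":0,"grip":20}]' 40
python3 -c "
from h import *
to([.4872,-.1974,.152],170.7)"
```

```text
clock: 6.72
ee_pos: [0.4866, -0.1966, 0.1481]
eef_rot: [[-0.988, 0.156, -0.002], [0.156, 0.988, -0.001], [0.002, -0.001, -1.0]]
wrist_force: [2.4, 0.4, -6.8]
grip_width: 0.0263
t 6.725 shift [-0.7 -0.7 -3.9] az 0.3 tilt [-0.11 -0.06]
pos [ 0.4866 -0.1966  0.1481] q [-0.38  0.29 -0.14  1.14 -0.   -0.23] F [ 2.4  0.4 -6.8] w 0.0263
```

```bash
python3 -m pendant '[{"x":-0.8,"y":13.3,"z":-1,"ax":0,"ay":0,"az":9,"grip":20},{"x":-0.8,"y":13.3,"z":0,"ax":0,"ay":0,"az":9,"grip":20},{"x":-0.8,"y":13.3,"z":0,"ax":0,"ay":0,"az":9,"grip":20}]'
cat >> h.py <<'E'
def crank(C=(.5696,-.2102)):
    s=env.state();v=s['ee_pos'][:2]-C;y=np.degrees(np.arctan2(s['eef_rot'][1,0],s['eef_rot'][0,0]))
    a=np.degrees(np.arctan2(v[1],v[0]));r=np.hypot(*v)*1000
    print('t',s['clock'],'r',round(r,1),'ang',round(a,1),'turned rad',round(np.radians(170.7-a),3),'tool yaw',round(y,1),'z',s['ee_pos'][2].round(4),'F',s['wrist_force'].round(1),'w',s['grip_width'].round(4),'q6',s['qpos'][5].round(2))
E
python3 - <<'E'
from h import *
crank()
p,d=env.grab_frame('side');cv2.imwrite('pics/s8.png',cv2.resize(p[110:250,230:390],(640,560),interpolation=cv2.INTER_CUBIC))
E
```

```text
clock: 7.1
ee_pos: [0.5001, -0.1602, 0.1482]
eef_rot: [[-0.8, 0.599, -0.004], [0.6, 0.8, -0.002], [0.002, -0.005, -1.0]]
wrist_force: [0.9, -3.6, -4.7]
grip_width: 0.0257Traceback (most recent call last):
  File "<stdin>", line 2, in <module>
  File "h.py", line 21, in crank
    print('t',s['clock'],'r',round(r,1),'ang',round(a,1),'turned rad',round(np.radians(170.7-a),3),'tool yaw',round(y,1),'z',s['ee_pos'][2].round(4),'F',s['wrist_force'].round(1),'w',s['grip_width'].round(4),'q6',s['qpos'][5].round(2))
                                                                                                                                                                                       ^^^^^^^^^^^^^^^^^^^^^
AttributeError: 'float' object has no attribute 'round'
```

```bash
sed -i "s/s\['grip_width'\].round(4)/round(s['grip_width'],4)/; s/s\['qpos'\]\[5\].round(2)/round(float(s['qpos'][5]),2)/" h.py
python3 - <<'E'
from h import *
crank()
p,d=env.grab_frame('side');cv2.imwrite('pics/s8.png',cv2.resize(p[110:250,230:390],(640,560),interpolation=cv2.INTER_CUBIC))
E
```

```text
t 7.1 r 85.6 ang 144.3 turned rad 0.461 tool yaw 143.2 z 0.1482 F [ 0.9 -3.6 -4.7] w 0.0257 q6 0.34
```

View pics/s8.png

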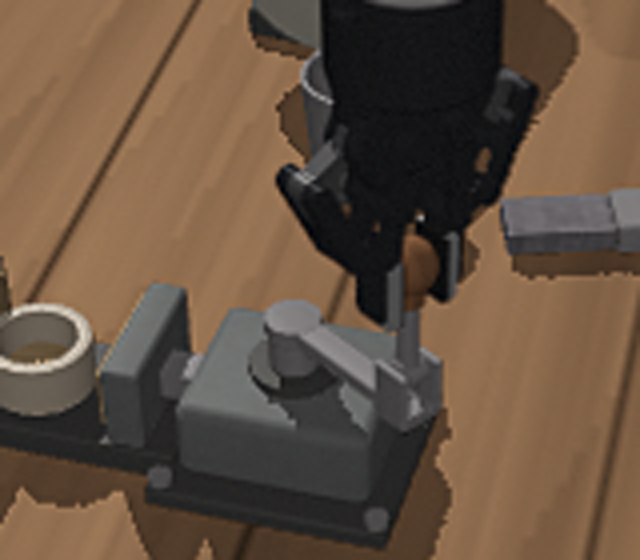

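The crank is turning with the handle upright and the jaw moving. Continuing.

```bash
python3 -m pendant '[{"x":-0.9,"y":13.3,"z":0,"ax":0,"ay":0,"az":9,"grip":20},{"x":-0.9,"y":13.3,"z":0,"ax":0,"ay":0,"az":9,"grip":20},{"x":-0.9,"y":13.3,"z":0,"ax":0,"ay":0,"az":9,"grip":20},{"x":-0.9,"y":13.3,"z":0,"ax":0,"ay":0,"az":9,"grip":20}]'
python3 - <<'E'
from h import *
crank()
p,d=env.grab_frame('side');cv2.imwrite('pics/s9.png',cv2.resize(p[110:250,210:370],(640,560),interpolation=cv2.INTER_CUBIC))
E
```

```text
clock: 7.65
ee_pos: [0.5429, -0.1294, 0.1481]
eef_rot: [[-0.28, 0.96, -0.006], [0.96, 0.28, -0.003], [-0.002, -0.007, -1.0]]
wrist_force: [-1.0, -2.3, -1.4]
grip_width: 0.026
t 7.65 r 85.1 ang 108.3 turned rad 1.089 tool yaw 106.2 z 0.1481 F [-1.  -2.3 -1.4] w 0.026 q6 1.06
```

View pics/s9.png

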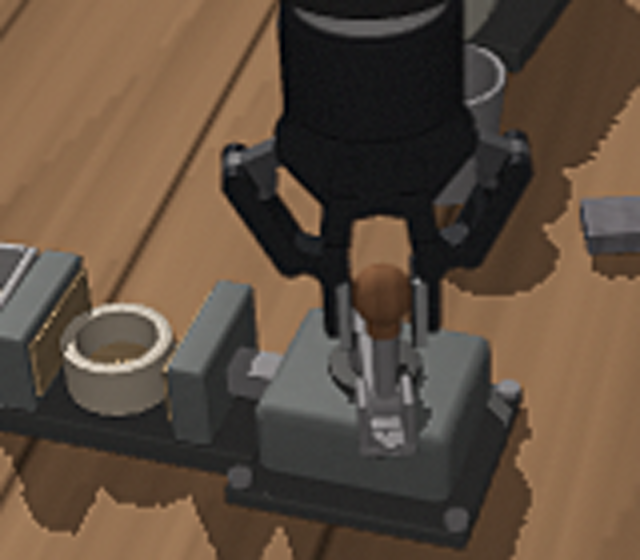

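```bash
python3 -m pendant '[{"x":-0.9,"y":13.3,"z":0,"ax":0,"ay":0,"az":8.5,"grip":20},{"x":-0.9,"y":13.3,"z":0,"ax":0,"ay":0,"az":8.5,"grip":20},{"x":-0.9,"y":13.3,"z":0,"ax":0,"ay":0,"az":8.5,"grip":20}]'
python3 - <<'E'
from h import *
crank()
p,d=env.grab_frame('side');cv2.imwrite('pics/s10.png',cv2.resize(p[110:250,210:370],(640,560),interpolation=cv2.INTER_CUBIC))
E
```

```text
clock: 8.07
ee_pos: [0.5828, -0.127, 0.1481]
eef_rot: [[0.166, 0.986, -0.007], [0.986, -0.166, -0.003], [-0.004, -0.007, -1.0]]
wrist_force: [-2.6, -0.2, -0.8]
grip_width: 0.0256
t 8.075 r 84.2 ang 81.0 turned rad 1.566 tool yaw 80.4 z 0.1481 F [-2.6 -0.2 -0.8] w 0.0256 q6 1.53
```

View pics/s10.png

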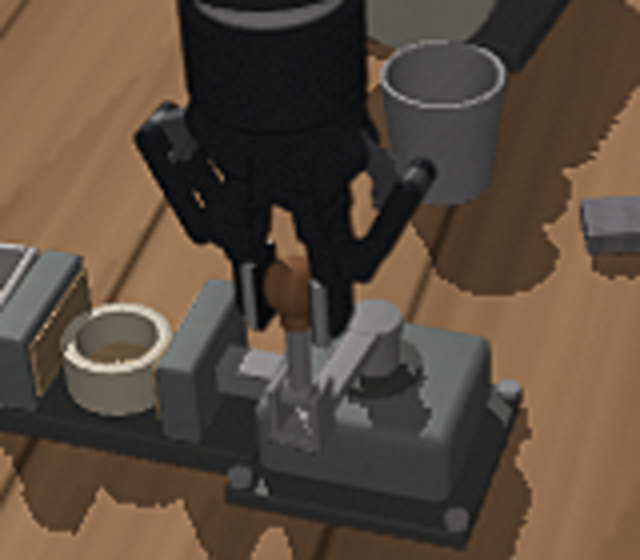

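```bash
python3 -m pendant '[{"x":0,"y":9,"z":0,"ax":0,"ay":0,"az":6,"grip":20},{"x":-0.3,"y":9,"z":0,"ax":0,"ay":0,"az":6,"grip":20}]'; python3 -c "
from h import *
crank()"
```

```text
clock: 8.38
ee_pos: [0.6006, -0.1321, 0.1481]
eef_rot: [[0.367, 0.93, -0.007], [0.93, -0.367, -0.003], [-0.006, -0.006, -1.0]]
wrist_force: [-1.9, -0.0, -1.2]
grip_width: 0.0259
t 8.375 r 84.0 ang 68.3 turned rad 1.787 tool yaw 68.4 z 0.1481 F [-1.9 -0.  -1.2] w 0.0259 q6 1.73
```

```bash
python3 -m pendant '[{"x":0.2,"y":6,"z":0,"ax":0,"ay":0,"az":4,"grip":20},{"x":0,"y":6,"z":0,"ax":0,"ay":0,"az":4,"grip":20}]'; python3 -c "
from h import *
crank()"
```

```text
clock: 8.62
ee_pos: [0.6108, -0.1372, 0.1481]
eef_rot: [[0.486, 0.874, -0.008], [0.874, -0.486, -0.003], [-0.006, -0.006, -1.0]]
wrist_force: [-0.4, 2.0, -2.1]
grip_width: 0.0257
t 8.625 r 83.8 ang 60.6 turned rad 1.922 tool yaw 61.0 z 0.1481 F [-0.4  2.  -2.1] w 0.0257 q6 1.86
```

```bash
python3 -m pendant '[{"x":0.2,"y":5,"z":0,"ax":0,"ay":0,"az":3,"grip":20},{"x":0,"y":4,"z":0,"ax":0,"ay":0,"az":2,"grip":20}]'
python3 - <<'E'
from h import *
crank()
p,d=env.grab_frame('side');cv2.imwrite('pics/s11.png',cv2.resize(p[110:250,190:350],(640,560),interpolation=cv2.INTER_CUBIC))
E
```

```text
clock: 8.88
ee_pos: [0.6166, -0.1412, 0.1479]
eef_rot: [[0.552, 0.834, -0.011], [0.834, -0.552, -0.0], [-0.007, -0.009, -1.0]]
wrist_force: [-15.4, 12.1, 5.6]
grip_width: 0.0261
t 8.875 r 83.5 ang 55.7 turned rad 2.006 tool yaw 56.5 z 0.1479 F [-15.4  12.1   5.6] w 0.0261 q6 1.93
```

View pics/s11.png

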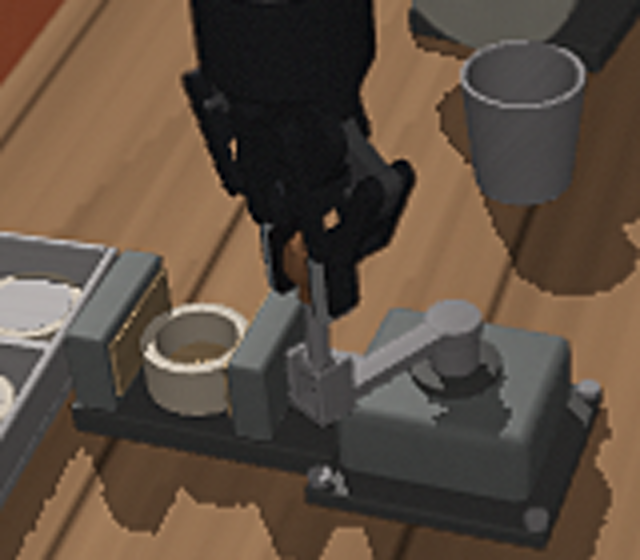

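The contact force jumped to ~20 N with 2.0 rad turned, so the crank is at its stop. I'll relax, nudge the handle outwards against its own stop, and release.

```bash
python3 -m pendant '[{"x":2,"y":-0.5,"z":0,"ax":0,"ay":0,"az":0,"grip":20},{"x":3,"y":0,"z":0,"ax":0,"ay":0,"az":0,"grip":20},{"x":0,"y":0,"z":0,"ax":0,"ay":0,"az":0,"grip":20}]'; python3 -c "
from h import *
crank()"
```

```text
clock: 9.3
ee_pos: [0.6163, -0.1381, 0.1481]
eef_rot: [[0.541, 0.841, -0.015], [0.841, -0.541, -0.001], [-0.009, -0.012, -1.0]]
wrist_force: [-2.1, -2.8, -2.9]
grip_width: 0.026
t 9.3 r 85.9 ang 57.1 turned rad 1.983 tool yaw 57.2 z 0.1481 F [-2.1 -2.8 -2.9] w 0.026 q6 1.92
```

```bash
python3 -m pendant '[{"x":0,"y":0,"z":0,"ax":0,"ay":0,"az":0,"grip":60},{"x":0,"y":0,"z":0,"ax":0,"ay":0,"az":0,"grip":60},{"x":0,"y":0,"z":-25,"ax":0,"ay":0,"az":0,"grip":60},{"x":0,"y":0,"z":-30,"ax":0,"ay":0,"az":0,"grip":60},{"x":-20,"y":-40,"z":-30,"ax":0,"ay":0,"az":0,"grip":60},{"x":-20,"y":-40,"z":-30,"ax":0,"ay":0,"az":0,"grip":60},{"x":0,"y":-40,"z":0,"ax":0,"ay":0,"az":0,"grip":60},{"x":0,"y":-40,"z":0,"ax":0,"ay":0,"az":0,"grip":60}]'
python3 - <<'E'
from h import *
crank()
for n,sl in(('side',np.s_[110:250,190:350]),('top',np.s_[100:240,370:530])):
    p,d=env.grab_frame(n);cv2.imwrite(f'pics/{n}12.png',cv2.resize(p[sl],(640,560),interpolation=cv2.INTER_CUBIC))
E
```

```text
clock: 10.3
ee_pos: [0.4594, -0.0861, 0.2688]
eef_rot: [[0.531, 0.847, -0.011], [0.847, -0.531, -0.001], [-0.006, -0.009, -1.0]]
wrist_force: [0.4, 0.8, 0.4]
grip_width: 0.0598
t 10.3 r 166.0 ang 131.6 turned rad 0.682 tool yaw 57.9 z 0.2688 F [0.4 0.8 0.4] w 0.0598 q6 1.95
```

View pics/side12.png

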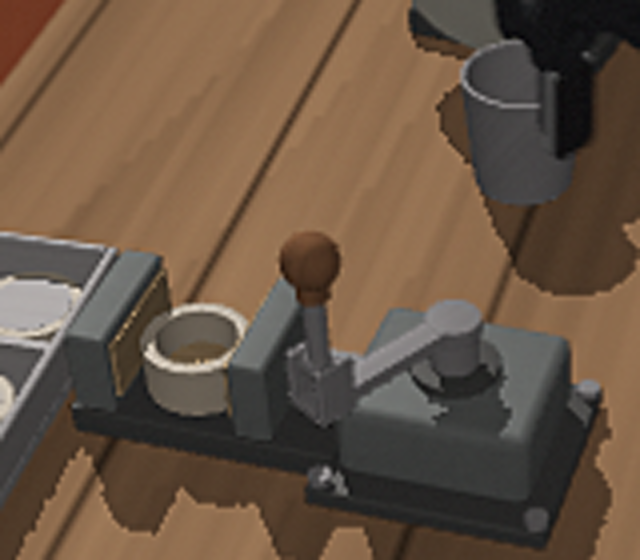

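View pics/top12.png

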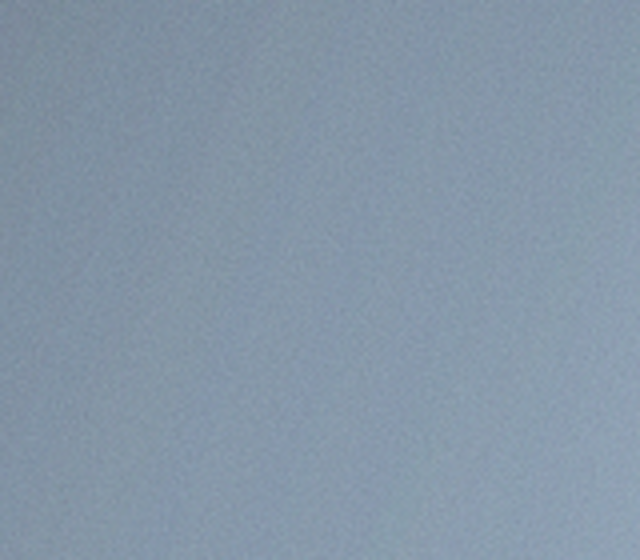

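```bash
python3 -m pendant '[{"x":50,"y":-30,"z":0,"ax":0,"ay":0,"az":0,"grip":60},{"x":50,"y":-30,"z":0,"ax":0,"ay":0,"az":0,"grip":60},{"x":50,"y":-30,"z":0,"ax":0,"ay":0,"az":0,"grip":60},{"x":50,"y":-30,"z":0,"ax":0,"ay":0,"az":0,"grip":60},{"x":0,"y":0,"z":0,"ax":0,"ay":0,"az":0,"grip":60}]'
python3 - <<'E'
from h import *
print(at_z('side',267.5,175.5,.172),at_z('side',270,203,.11))
for n,sl in(('top',np.s_[80:240,380:500]),):
    p,d=env.grab_frame(n);cv2.imwrite(f'pics/{n}13f.png',p);cv2.imwrite(f'pics/{n}13.png',cv2.resize(p[sl],(450,600),interpolation=cv2.INTER_CUBIC))
E
```

```text
clock: 11.02
ee_pos: [0.4642, 0.1547, 0.2705]
eef_rot: [[0.528, 0.849, -0.005], [0.849, -0.528, 0.001], [-0.002, -0.005, -1.0]]
wrist_force: [0.9, -0.7, 0.1]
grip_width: 0.06
[ 0.61413127 -0.13970729  0.172     ] [ 0.61285492 -0.13605561  0.11      ]
```

View pics/top13.png

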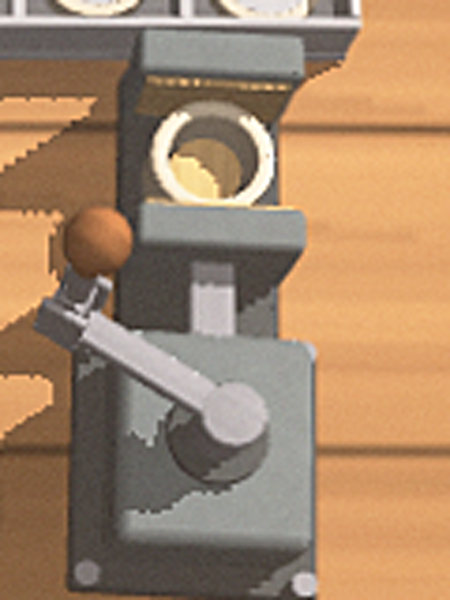

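View pics/top13f.png

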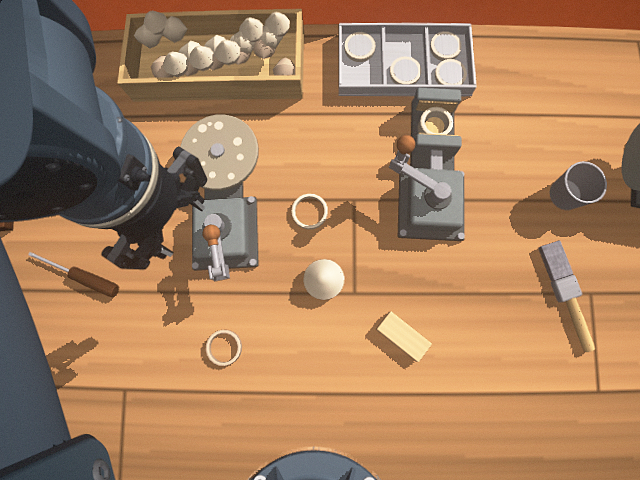

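Run:
```python
from h import *
b=at_z('top',405.9,144.3,.172);p=at_z('top',401.3,162.1,.11);c=at_z('top',380+235/3.75,80+412/3.75,.093)
print('ball',b,'pin',p,'spindle',c)
v=p-c;print(np.hypot(*v[:2]),np.degrees(np.arctan2(v[1],v[0])));w=b-c;print(np.hypot(*w[:2]),np.degrees(np.arctan2(w[1],w[0])))
print('lap ball',at_z('top',211,233,.115))
```

```text
ball [ 0.61568545 -0.13851553  0.172     ] pin [ 0.61100151 -0.1404173   0.11      ] spindle [ 0.56934261 -0.2099169   0.093     ]
0.08102874434626572 59.061022426856276
0.08512234625178376 57.01454051858002
lap ball [0.4913471  0.16376069 0.115     ]
```

```bash
python3 -c "
from bench import env
print(env.state()['clock']);print(env.hand_in())"
```

```text
11.075
the job is handed in; nothing more can be done
None
```

I unfolded the vice's handle to upright, turned the crank clockwise to its stop, and handed the job in at 11.1 s with the gripper clear of everything. `hand_in` gives no verdict, so the results below are from my own checks.

- **Handle:** I pinched the ball and led it up the arc. It slipped a few mm in the pads near the top, so I opened the fingers, checked it at about 1.52 rad, and gripped it again. After release the ball is 85.1 mm from the spindle axis (85 mm expected), so it stands upright to within about 0.05 rad.
- **Crank:** It turned about 1.97 rad from its starting angle, and the reaction then jumped from about 2 N to about 20 N, which I took as the stop. The starting angle was not measured directly; a stop at 2.1 rad implies it was about 0.1 rad. The pictures show the jaw against the ring.
- **Polishing wheel:** Its ball is at the same pixel in the top view as at the start.
- **Disagreement:** In the last top picture the pin measured 81 mm from the spindle instead of 85 mm. I put this down to how I picked the fork's centre in that view, because the ball's position fits.

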